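# Tighten the lathe chuck on a cork blank with its T-handled key

### The job

The lathe chuck is still slack on its cork blank. Take the red T-handled chuck key that lies propped on the cork block, seat it fully in the square socket on top of the chuck, and turn it clockwise (seen from above) until the jaws stop tight on the blank. Never leave a key in a chuck: pull it out again and stand it, tip down and all the way in, in the empty hole of the wooden tool block; do not knock the other things on the bench about.

Things in the scene. Friction and masses are not known exactly. Their poses are not given: they have to be found in the camera images.
- key: Steel chuck key, 158 mm long, 0.13 to 0.25 kg. Origin at the end of its tip, z up the shank towards the T-grip, y along the T-grip. Square end 11 x 11 mm (sides along x, y) 4 to 32 mm above the tip, below it a cone to 6 mm across; round shank 13 mm thick from 32 to 140 mm. It starts sloped 28 degrees from level, tip on the bench, T-grip level on the cork block's edge, x down.
- key_grip (a point): Centre of the key's red T-grip, 149 mm from the tip: 90 mm long (key y), 20 mm thick (key x), 18 mm high (key z); axes as the key's.
- cork_block: Loose cork block 80 x 110 x 60 mm high under the key's grip; origin under its centre. It may be moved.
- lathe: Fixed bench-top wood lathe, 500 mm long along its y; origin on the bench straight below the key socket. Spindle (locked) 96 mm up; chuck 94 mm across; green headstock on the +y side, up to 163 mm high; cork blank 48 mm thick and tailstock on the -y side, up to 148 mm high; motor behind (+x).
- socket (a point): Centre of the mouth of the chuck's square key socket, facing straight up, 147 mm above the bench: 12.5 mm square, 26 mm deep, sides along this point's x and y, in a brass pinion that turns about the vertical with joint pinion; steel collar 43 mm across round it. The key fits any of four ways round, with about 9 degrees of play to either side.
- pinion (a joint): Turn of the socket in rad, growing clockwise seen from above; starts slack between 0 and 0.4, stops hard at 1.35 where the jaws are tight on the blank. It turns stiffly (0.12 N m) and stays where it is left.
- tool_block: Wooden tool block, fixed, 66 mm (x) x 130 mm (y) x 58 mm high, origin under its centre; three short handles up to 101 mm high stand in its -y half, the empty key hole is in its +y half.
- key_hole (a point): Centre of the mouth of the empty hole in the top of the tool block, 58 mm above the bench: 18 mm square (sides along this point's x and y), straight down, 45 mm deep.
- cork_mug: Cork mug 84 mm across, 95 mm high, bystander; origin under its centre.
- glue_bottle: Glue bottle with blue cap, 60 mm across, 170 mm high, bystander; origin under its centre.
- clay_bowl: Terracotta bowl 110 mm across, 50 mm high, bystander; origin under its centre.
- stopper: Cork stopper standing on end, 42 mm across, 40 mm high, bystander; origin under its centre.
- marker: White marker 16 mm thick, 130 mm long, lying, bystander; origin under its middle.
- gouge: Wood-handled turning tool 210 mm long, lying along its x axis, bystander.
Things that resemble listed ones, but are neither listed nor needed, are in the scene too. There is more than one size of the key; the job needs the larger. Leave any yellow look-alike of the tool_block alone.

How it is judged (in metres and radians):
On the way, in this order (a step that is already met when the one before it is completed fails the run):
1. the key is fully seated, upright, in the chuck's socket (z of key in the frame of socket below -0.02 m and horizontal distance between key and socket below 0.006 m and angle between key's own z axis and vertical below 0.25 rad), for 0.2 s.
2. with the key in the socket, the pinion is turned clockwise until the jaws are tight (value of joint pinion above 1.25 rad and z of key in the frame of socket below -0.01 m and horizontal distance between key and socket below 0.008 m), for 0.1 s.
At the end, for the whole second after the job is handed in: The chuck is tight (pinion beyond 1.25 rad), and the key is out of it and stands tip down in the tool block's hole, its tip at least 35 mm below the mouth, upright within 14 degrees, at rest and released (value of joint pinion above 1.25 rad and z of key in the frame of key_hole below -0.035 m and horizontal distance between key and key_hole below 0.012 m and angle between key's own z axis and vertical below 0.25 rad and linear speed of key below 0.02 m/s); the robot touches nothing.
It fails at once if a bystander is knocked about (moved by more than 40 mm) (distance of any of cork_mug, glue_bottle, clay_bowl, stopper, marker, gouge from where it was at the start of the episode above 0.04 m).
It also fails if it takes over 67 s, if anything falls off the work surface, if the arm or the gripper's body presses on something with over 40 N, if the wrist force passes 120 N, or if a joint passes its speed limit or range.

### The arm

A 6-joint arm with a two-finger parallel gripper is mounted at the origin on the work surface. World frame = base frame: x ahead of the robot, y to its left, z up, the work surface at z = 0. Lengths are in mm, angles in rad, forces in N, time in s.
With the tool pointing down it reaches from about 350 to 775 mm from the base axis. Payload 7.3 kg.
Tool frame: the origin (TCP) lies midway between the tips of the shut fingers; the grasp point (between the pads) lies 19 mm behind it; z points along the fingers, y is the line along which they close (so a half turn about z gives the same grasp; the last joint's range is limited). The gripper opens to 92 mm and grips with 3 to 60 N. Pads are 19 mm wide; open, the fingers measure 130 mm over their backs; the gripper's body (75 mm by 190 mm) begins 47 mm behind the grasp point.
Start: joints at [-1.285, 0.342, 1.524, -0, 1.275, -0.146], TCP at [219.74, -476.822, 226.741] pointing down, gripper open.
Joint ranges: [-2.53, 2.53], [-0.77, 2.02], [0.04, 2.7], [-1, 4.14], [0.28, 2.66], [-3.11, 3.11]. Speed limits (rad/s): [2.57, 2.57, 3.14, 3.14, 3.14, 3.14].

### API

Orientations are given as [roll, pitch, yaw] about the fixed x, y, z axes, in that order (R = Rz(yaw) Ry(pitch) Rx(roll)).
In Python, from plant import * gives the robot as it stands.
- The arm moves only by the tool step_arm, never from a script. Its argument "deltas" is one flat list of numbers, 5 for each row, row after row: the shift along the world's x, y, z in mm, then the turn about the world's z in degrees, then the finger opening in mm, from 0 to 91.8. In form: [tx, ty, tz, turn, gripper, tx, ty, tz, turn, gripper, ...]. A call has exactly 10 rows; each row shifts and turns the commanded pose from where the row before left it; what a row does not reach is not made up. A row lasts 1/8 s, in which the tool goes at most 62.5 mm and 10.7 degrees, less where a joint would pass 70% of its speed; a pose out of reach is approached as far as the arm can. A call is refused whole if a number of a shift passes 62.5 or a number of a turn 10.7, either way. A call with a gripper value outside its range is refused whole. The fingers move at their own pace and stop on an object; the grip force is fixed at half the most. Time passes only in rows, so rows that do not move let the fingers close, or fill a call up. It gives the time, the measured TCP pose, the force, the opening and the grip force at its end, in the units of the state.
- get_obs(): the state, without advancing time (a new reading comes with each control period).
- capture(name): name is "scene" or "top" or "wrist"; returns the picture (400x640x3 uint8, red, green, blue); there is no depth.
- camera_params(name): a dict with "mtx" (3x3 intrinsics, pixels), "rvec" (rotation vector, rad) and "tvec" (3), from world to camera coordinates, as OpenCV has them. Camera axes: x right, y down, z forward; pixel columns grow to the right and rows downward; lengths in mm; the calibration is good to about 2 mm. The wrist camera is an equidistant fisheye: a pixel r from the principal point sees the ray r / f radians off the axis. A picture is of the moment at which its call begins: read the wrist's pose just before it. camera_params takes no time and is no camera call; for the wrist camera it gives the pose at the moment of the call.
- close_job(): hands the job in; it is judged then, once.
The state is a dict: "time": time; "joint_positions": joint angles; "dq": joint speeds; "tau": joint torques, N m; "tool_pos": TCP position; "tcp_rot": TCP orientation; "contact_force": force on the tool from outside, world axes, zero at the start; "moment": the same for the moment, N m; "grip_width": finger opening in mm; "finger_force": force on a finger pad.
Only numpy, scipy, OpenCV 4.12 (cv2) and the standard library are available. Lean on these libraries where they do the work, as an engineer would, in place of code of your own. Each camera call takes 0.05 s, during which the arm holds its last target. There are 200 camera calls.

## Working session

There is one attempt and no reset: what is moved stays moved. The work goes in short steps, Python scripts to look and compute and a tool call to move; the robot and the scene stay as the last step left them, time stands still between calls to the robot, and variables do not carry over. Pictures are saved under pics/ and viewed, at most 10 in all, crops included, and the job is handed in when it is done.

Besides the shell and the picture viewer there is one more tool, called after "Call:" as a command line: name --argument value ..., lists and objects as JSON in quotes. step_arm: Moves the arm, as the interface text tells. Its arguments: {"type":"object","properties":{"deltas":{"type":"array","items":{"type":"number"}}},"required":["deltas"]}

```bash
mkdir -p pics; ls; cat > h.py <<'E'
from plant import *
import numpy as np, cv2
def P(name):
    p=camera_params(name); R=cv2.Rodrigues(np.array(p["rvec"],float))[0]; return np.array(p["mtx"],float),R,np.array(p["tvec"],float).ravel()
def ray(name,uv):
    K,R,t=P(name); u=np.array(uv,float)
    x=(u[0]-K[0,2])/K[0,0]; y=(u[1]-K[1,2])/K[1,1]
    if name=="wrist":
        r=np.hypot(x,y); s=np.sin(r)/r if r>1e-9 else 1; d=np.array([x*s,y*s,np.cos(r)])
    else: d=np.array([x,y,1.])
    return -R.T@t, R.T@d
def at_z(name,uv,z):
    c,d=ray(name,uv); return c+d*(z-c[2])/d[2]
def proj(name,X):
    K,R,t=P(name); p=R@np.array(X,float)+t
    if name=="wrist":
        r=np.hypot(p[0],p[1]); th=np.arctan2(r,p[2]); a=p[:2]/max(r,1e-9)*th
    else: a=p[:2]/p[2]
    return np.array([K[0,0]*a[0]+K[0,2],K[1,1]*a[1]+K[1,2]])
def snap(name,f=None):
    im=capture(name); 
    if f: cv2.imwrite("pics/"+f,im[:,:,::-1])
    return im
E
python3 - <<'E'
from h import *
for n in ("top","scene","wrist"): 
    snap(n,n+"0.png"); K,R,t=P(n); print(n,K.round(1).tolist(),(-R.T@t).round(0),R[2].round(2))
a,b=cv2.imread("pics/top0.png"),cv2.imread("pics/scene0.png")
cv2.imwrite("pics/t.png",cv2.resize(a,(800,500),interpolation=cv2.INTER_CUBIC));cv2.imwrite("pics/s.png",cv2.resize(b,(800,500),interpolation=cv2.INTER_CUBIC))
print(get_obs())
E
```

```text
pics
top [[378.8, 0.0, 317.0], [0.0, 378.8, 196.1], [0.0, 0.0, 1.0]] [ 281.   18. 1392.] [ 0.1   0.01 -0.99]
scene [[479.3, 0.0, 324.2], [0.0, 479.3, 202.2], [0.0, 0.0, 1.0]] [1088. -176. 1283.] [-0.49  0.15 -0.86]
wrist [[309.7, 0.0, 319.5], [0.0, 309.7, 199.3], [0.0, 0.0, 1.0]] [ 292. -443.  384.] [-0.27 -0.12 -0.96]
{'time': 0.15, 'joint_positions': array([-1.28499548e+00,  3.42611801e-01,  1.52477544e+00, -1.60074713e-05,
        1.27541784e+00, -1.45976849e-01]), 'dq': array([ 0.00043375, -0.00154617, -0.00192073,  0.00120777, -0.00135395,
        0.00088515]), 'tau': array([-6.31206149e-04, -4.31470656e+01, -2.44352746e+01,  7.16937915e-02,
        5.37150598e-02, -7.91618572e-05]), 'tool_pos': array([ 219.64602891, -476.51249629,  226.18685309]), 'tcp_rot': array([-3.14039090e+00, -1.61212359e-04,  4.31782273e-01]), 'contact_force': array([-0.39493868, -0.28372185,  0.0660046 ]), 'moment': array([-0.01453344, -0.02153592,  0.02027987]), 'finger_force': 0.0, 'grip_width': 91.91128179419903}
```

View pics/t.png

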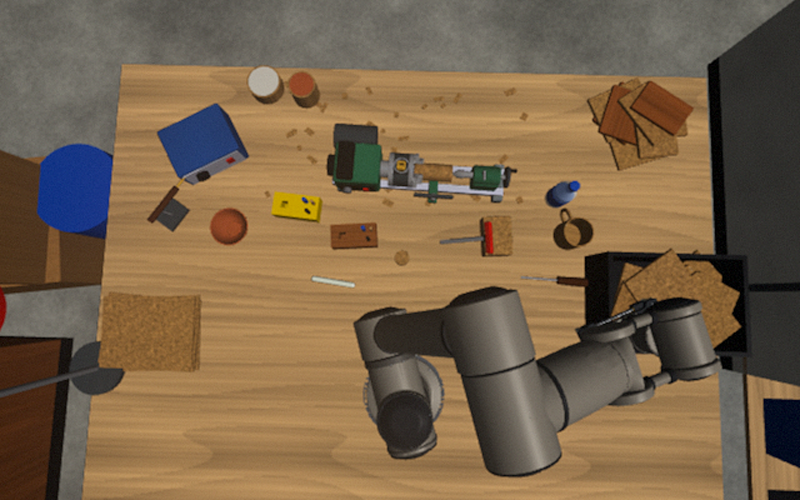

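View pics/s.png

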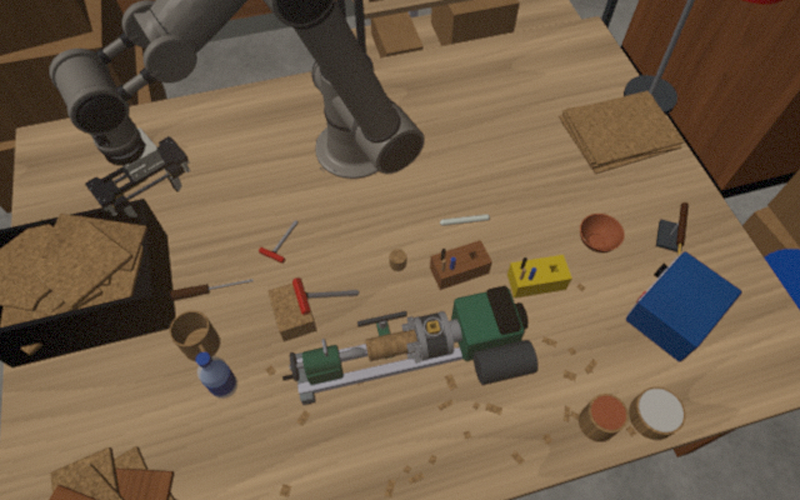

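The top view shows the large key's T-grip at 800-px (488,238) and its tip at (441,240). The socket is at (402,166), the wooden block at (354,236) with its hole on the left, and the smaller key only shows in the scene view at (272,255).

```bash
python3 - <<'E'
from h import *
f=lambda n,u,z: print(n,u,at_z(n,np.array(u)/1.25,z).round(0))
f("top",(488,238),72);f("top",(441,240),5);f("top",(402,166),147);f("top",(342,236),58);f("top",(354,236),58)
f("scene",(302,295),72);f("scene",(355,293),5);f("scene",(433,327),147);f("scene",(478,255),58)
E
```

```text
top (488, 238) [ 444. -225.   72.]
top (441, 240) [443. -99.   5.]
top (402, 166) [624.  21. 147.]
top (342, 236) [440. 186.  58.]
top (354, 236) [441. 152.  58.]
scene (302, 295) [ 447. -224.   72.]
scene (355, 293) [ 440. -104.    5.]
scene (433, 327) [632.  24. 147.]
scene (478, 255) [449. 197.  58.]
```

Call:
step_arm --deltas '[10,0,30,0,91.8,30,40,20,-4,91.8,30,40,10,-4,91.8,30,40,10,-4,91.8,30,40,10,-4,91.8,30,40,0,-4,91.8,20,40,0,-4.7,91.8,0,12,0,0,91.8,0,0,0,0,91.8,0,0,0,0,91.8]'

```text
time: 1.4
tool_pos: [399.3, -225.9, 306.7]
tcp_rot: [3.141, 0.0, -0.0]
contact_force: [0.1, 0.2, 0.4]
grip_width: 91.5
finger_force: 0.0
```

```bash
python3 - <<'E'
from h import *
o=get_obs();print(o["tool_pos"],o["tcp_rot"],o["joint_positions"].round(2))
im=snap("wrist","w1.png");K,R,t=P("wrist");print((-R.T@t).round(1),R.round(3))
np.savez("pics/w1.npz",K=K,R=R,t=t)
cv2.imwrite("pics/w1b.png",cv2.resize(im[:,:,::-1],(800,500),interpolation=cv2.INTER_CUBIC))
E
```

```text
[ 399.30125576 -225.87153449  306.69395072] [ 3.14109179e+00  2.38891408e-04 -3.78015317e-06] [-0.68  0.16  1.54 -0.    1.43  0.89]
[ 478.4 -225.6  464.8] [[ 0.001 -1.     0.001]
 [-0.956 -0.001  0.292]
 [-0.292 -0.001 -0.956]]
```

View pics/w1b.png

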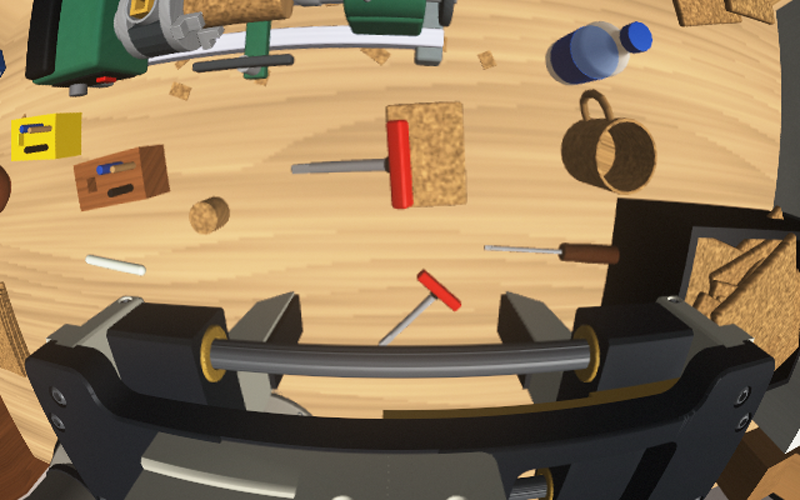

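The wrist view shows the key's T-grip from (397,121) to (402,208) with its tip at (292,168). The small key is at (438,290), and the tool block hole is near (91,186).

```bash
cat > fit.py <<'E'
from h import *
from scipy.optimize import minimize
def box(c,A,s):
    return [c+A@(np.array([i,j,k])*s/2) for i in(-1,1) for j in(-1,1) for k in(-1,1)]
def hullmask(name,pts,S=4):
    p=np.array([proj(name,q) for q in pts]); m=np.zeros((400*S,640*S),np.uint8)
    cv2.fillConvexPoly(m,cv2.convexHull(((p+.5)*S-.5).round().astype(np.int32)),1); return cv2.resize(m.astype(np.float32),(640,400),interpolation=cv2.INTER_AREA)
def redmask(im,uv,rad=70):
    h=im.astype(int); m=((h[...,0]>120)&(h[...,1]<75)&(h[...,2]<75)).astype(np.uint8)
    n,l,st,c=cv2.connectedComponentsWithStats(m); k=[i for i in range(1,n) if st[i,4]>60]
    i=min(k,key=lambda i:np.hypot(*(c[i]-uv))); return (l==i).astype(np.float32)
def axes(yaw,sl): # yaw: world dir of tip->T horizontal; sl slope
    z=np.array([np.cos(yaw)*np.cos(sl),np.sin(yaw)*np.cos(sl),np.sin(sl)]); x=np.array([np.cos(yaw)*np.sin(sl),np.sin(yaw)*np.sin(sl),-np.cos(sl)])
    return np.column_stack([x,np.cross(z,x),z])
E
python3 - <<'E'
from fit import *
import warnings
im=cv2.imread("pics/w1.png")[:,:,::-1]; m=redmask(im,np.array([400,165])/1.25); print(m.sum())
sl=np.radians(28)
def cost(p):
    return np.abs(hullmask("wrist",box(np.array([p[0],p[1],72.5]),axes(p[2]/20,sl),np.array([20,90,18])))-m).sum()
r=minimize(cost,[444,-225,-1.57*20],method="Nelder-Mead",options=dict(initial_simplex=[[444,-225,-31.4],[450,-225,-31.4],[444,-219,-31.4],[444,-225,-30.4]]))
print(r.x[:2],np.degrees(r.x[2]/20),r.fun)
c=np.array([*r.x[:2],72.5]); A=axes(r.x[2]/20,sl); print("tip",c-149*A[:,2], "px",proj("wrist",c-149*A[:,2])*1.25)
E
```

```text
1136.0
[ 448.35442387 -226.15792181] -86.82997563944048 312.75
tip [441.07931379 -94.80003816   2.54873714] px [291.76793557 167.44264659]
```

Call:
step_arm --deltas '[10,-1,-40,1.6,70,13,-1,-40,1.6,64,0,0,-40,0,64,0,0,-40,0,64,0,0,-30,0,64,0,0,-25,0,64,0,0,-15,0,64,0,0,-8,0,64,0,0,-4,0,64,0,0,0,0,64]'

```text
time: 2.7
tool_pos: [422.8, -227.2, 64.9]
tcp_rot: [3.141, -0.0, 0.056]
contact_force: [-0.1, -0.1, 0.8]
grip_width: 64.2
finger_force: 0.0
```

```bash
python3 - <<'E'
from h import *
o=get_obs();print(o["tool_pos"],o["contact_force"])
im=snap("wrist","w2.png")
cv2.imwrite("pics/w2b.png",cv2.resize(im[:,:,::-1],(800,500),interpolation=cv2.INTER_CUBIC))
E
```

```text
[ 422.80515376 -227.18102739   64.92643242] [-0.14283417 -0.13252176  0.76576467]
```

View pics/w2b.png

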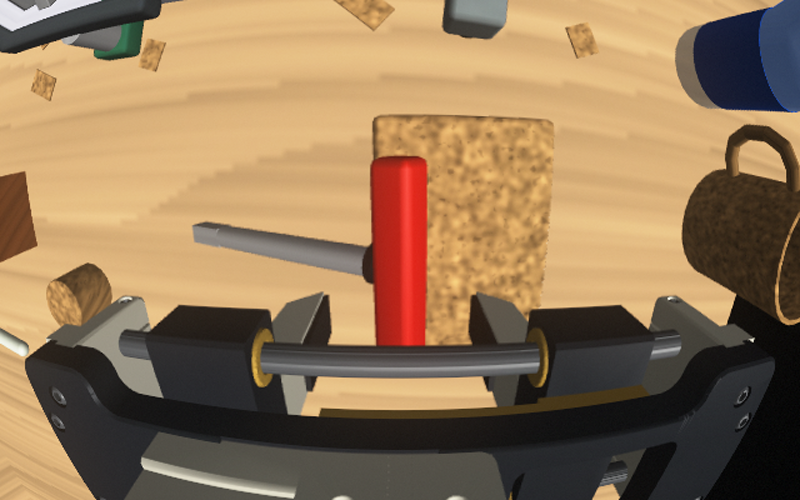

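The T-bar at (400,340) sits midway between the fingers at (328,325) and (475,325), and the shank is clear of both. I'll close on it and lift.

Call:
step_arm --deltas '[0,0,0,0,10,0,0,0,0,10,0,0,0,0,10,0,0,0,0,10,0,0,0,0,10,0,0,0,0,10,0,0,8,0,10,0,0,15,0,10,0,0,20,0,10,0,0,0,0,10]'

```text
time: 4.0
tool_pos: [423.5, -227.4, 109.1]
tcp_rot: [3.139, -0.002, 0.057]
contact_force: [-0.2, -0.6, -2.7]
grip_width: 23.0
finger_force: 30.0
```

```bash
python3 - <<'E'
from h import *
im=snap("wrist","w3.png"); sc=snap("scene","s3.png")
a=cv2.resize(im[:,:,::-1],(640,400)); b=sc[100:300,100:420,::-1]
cv2.imwrite("pics/c3.png",np.vstack([a[60:300],cv2.resize(b,(576,360),interpolation=cv2.INTER_CUBIC) if 0 else np.pad(cv2.resize(b,(560,350),interpolation=cv2.INTER_CUBIC),((0,0),(0,80),(0,0)))]))
E
```

```text
(no output)
```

View pics/c3.png

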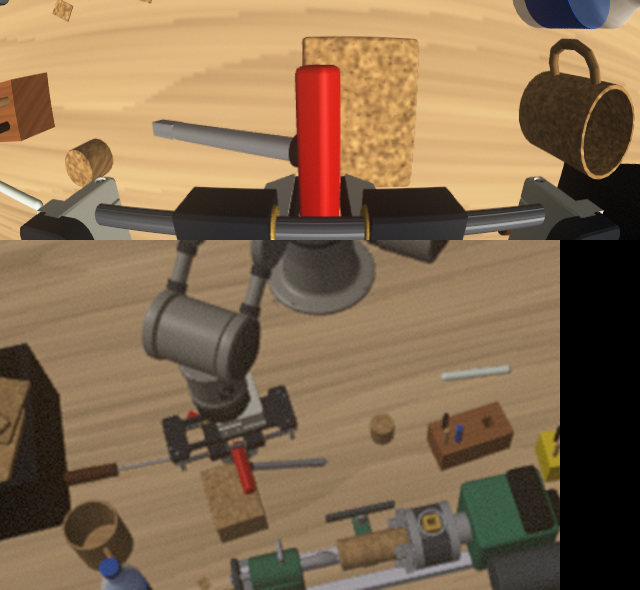

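The key is held and lifted, with the bar across the pads and the shank still sloping down toward +y. I'll work out its slope and the tool block's -y wall, to use as a stop for tipping the key upright.

```bash
python3 - <<'E'
from h import *
import h
from scipy.optimize import brentq
o=get_obs();tp=o["tool_pos"];print(tp)
# slope from tip px (w3, 640 scale)
u=np.array([[0.056,-0.998],[0.998,0.056]])
c=np.array([tp[0]+26*.998,tp[1]+26*.056,tp[2]+7.6])
for s in (0,10,20,25,28,31,35,40):
    a=np.radians(s); z=np.array([.056*np.cos(a),-.998*np.cos(a),np.sin(a)]); print(s,proj("wrist",c-149*z).round(0),proj("scene",c-149*z).round(0))
d=np.load("pics/w1.npz"); h.P=lambda n,_P=h.P:(d["K"],d["R"],d["t"]) if n=="wrist" else _P(n)
for q,z in [((164,146),0),((169,190),0),((164,146),58),((135,155),58),((91,186),58)]: print(q,z,at_z("wrist",np.array(q)/1.25,z).round(0))
a=cv2.imread("pics/w1.png")[70:190,30:190];b=cv2.imread("pics/top0.png")[170:205,215:350]
a=cv2.resize(a,(800,600),interpolation=cv2.INTER_CUBIC); cv2.imwrite("pics/c4.png",a)
E
```

```text
[ 422.49798909 -226.63097429  107.4825848 ]
0 [ 87. 209.] [291. 214.]
10 [111. 198.] [291. 219.]
20 [136. 188.] [289. 224.]
25 [149. 184.] [288. 226.]
28 [157. 182.] [287. 228.]
31 [164. 180.] [285. 229.]
35 [175. 177.] [284. 231.]
40 [188. 174.] [281. 233.]
(164, 146) 0 [481.  92.   0.]
(169, 190) 0 [420.  89.   0.]
(164, 146) 58 [481.  52.  58.]
(135, 155) 58 [475.  99.  58.]
(91, 186) 58 [442. 187.  58.]
```

View pics/c4.png

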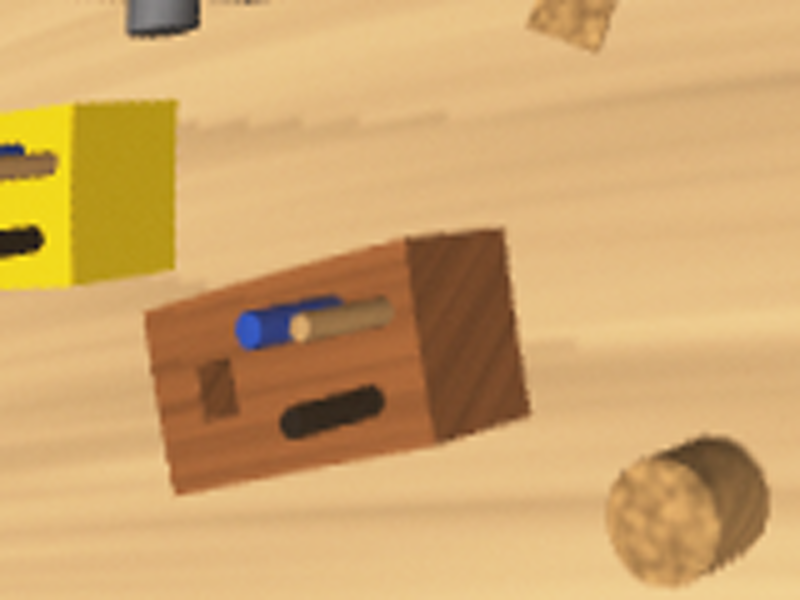

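The crop shows the wall's top edge from (407,238) to (436,442), its base from (503,228) to (530,414), and the hole centre at (219,389).

```bash
python3 - <<'E'
import h
from h import *
d=np.load("pics/w1.npz"); h.P=lambda n:(d["K"],d["R"],d["t"])
for q,z in [((503,228),0),((530,414),0),((407,238),58),((436,442),58),((145,312),58),((176,494),58),((219,389),58),((200,365),58),((232,358),58),((238,413),58),((206,420),58),((662,585),0),((640,520),40)]:
    print(q,z,at_z("wrist",np.array(q)/5+[30,70]-.5+.1,z).round(1))
E
```

```text
(503, 228) 0 [484.4  93.5   0. ]
(530, 414) 0 [419.7  88.2   0. ]
(407, 238) 58 [484.6  92.   58. ]
(436, 442) 58 [420.5  87.5  58. ]
(145, 312) 58 [474.2 221.4  58. ]
(176, 494) 58 [409.6 216.1  58. ]
(219, 389) 58 [444.3 185.4  58. ]
(200, 365) 58 [453.2 194.   58. ]
(232, 358) 58 [454.1 176.9  58. ]
(238, 413) 58 [435.5 177.   58. ]
(206, 420) 58 [434.3 194.2  58. ]
(662, 585) 0 [358.5  41.2   0. ]
(640, 520) 40 [389.7  23.5  40. ]
```

Call:
step_arm --deltas '[0,20,0,0,10,2,30,0,0,10,2,35,0,0,10,2,30,-10,0,10,2,25,-10,0,10,0,18,-8,0,10,0,10,0,0,10,0,6,0,0,10,0,5,0,0,10,0,3,0,0,10]'

```text
time: 5.35
tool_pos: [430.9, -44.9, 79.9]
tcp_rot: [3.141, -0.0, 0.056]
contact_force: [-0.5, 0.1, -2.0]
grip_width: 22.6
finger_force: 30.0
```

Call:
step_arm --deltas '[0,3,0,0,10,0,3,0,0,10,0,5,8,0,10,0,5,8,0,10,0,6,7,0,10,0,6,7,0,10,0,7,6,0,10,0,7,6,0,10,0,7,5,0,10,0,7,5,0,10]'

```text
time: 6.6
tool_pos: [431.0, 11.3, 132.1]
tcp_rot: [3.141, -0.001, 0.056]
contact_force: [0.5, -0.3, -1.7]
grip_width: 23.0
finger_force: 27.0
```

```bash
python3 - <<'E'
from h import *
o=get_obs();tp=o["tool_pos"];print(tp,o["contact_force"],o["moment"])
im=snap("wrist","w5.png"); sc=snap("scene","s5.png")
cv2.imwrite("pics/c5.png",np.vstack([im[20:260,:,::-1],np.pad(cv2.resize(sc[150:290,260:480,::-1],(560,356),interpolation=cv2.INTER_CUBIC),((0,0),(0,80),(0,0)))]))
c=np.array([tp[0]+26,tp[1]+1.5,tp[2]+7.6])
for s in (28,40,50,60,70,80,90):
    a=np.radians(s); z=np.array([.056*np.cos(a),-.998*np.cos(a),np.sin(a)]); t=c-149*z; print(s,t.round(0),proj("wrist",t).round(0)-[0,20],((proj("scene",t)-[260,150])*2.545+[0,240]).round(0))
E
```

```text
[430.95900574  11.27000705 132.1453765 ] [ 0.47014122 -0.25109776 -1.66191583] [ 0.12526972 -0.04878808  0.0593905 ]
28 [450. 144.  70.] [158. 162.] [269. 384.]
40 [451. 127.  44.] [189. 155.] [253. 399.]
50 [452. 108.  26.] [215. 150.] [238. 411.]
60 [453.  87.  11.] [241. 146.] [220. 422.]
70 [454.  64.  -0.] [267. 144.] [201. 432.]
80 [456.  39.  -7.] [294. 143.] [181. 441.]
90 [457.  13.  -9.] [320. 142.] [161. 448.]
```

View pics/c5.png

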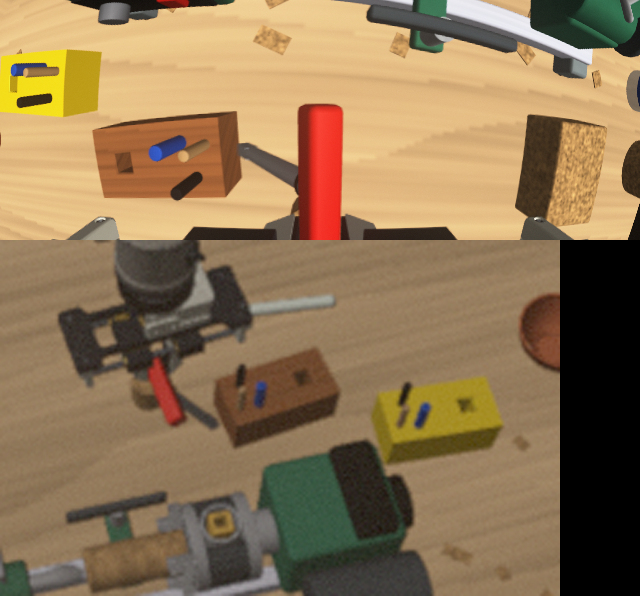

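Tip is on the wall at (240,146) in the wrist image, which puts the slope at about 60°. I'll continue the arc.

Call:
step_arm --deltas '[0,9,5,0,10,0,9,4,0,10,0,10,4,0,10,0,10,3,0,10,0,10,2,0,10,0,10,1,0,10,0,8,1,0,10,0,8,0,0,10,0,0,0,0,10,0,0,0,0,10]'

```text
time: 7.95
tool_pos: [430.8, 85.5, 151.9]
tcp_rot: [-3.142, -0.0, 0.057]
contact_force: [-1.0, -2.4, 5.1]
grip_width: 19.4
finger_force: 30.2
```

```bash
python3 - <<'E'
from h import *
o=get_obs();tp=o["tool_pos"];print(tp,o["contact_force"],o["moment"],o["joint_positions"].round(2))
im=snap("wrist","w6.png"); sc=snap("scene","s6.png")
cv2.imwrite("pics/c6.png",np.vstack([im[20:260,:,::-1],np.pad(cv2.resize(sc[150:290,260:480,::-1],(560,356),interpolation=cv2.INTER_CUBIC),((0,0),(0,80),(0,0)))]))
c=np.array([tp[0]+26,tp[1]+1.5,tp[2]+7.6])
for s in (60,70,80,90):
    a=np.radians(s); z=np.array([.056*np.cos(a),-.998*np.cos(a),np.sin(a)]); t=c-149*z; print(s,t.round(0),proj("wrist",t).round(0)-[0,20],((proj("scene",t)-[260,150])*2.545+[0,240]).round(0))
E
```

```text
[430.7818779   85.49422736 151.89291883] [-0.9551577  -2.43459738  5.08569285] [-0.70035969  0.09076678 -0.03095632] [0.02 0.27 1.86 0.   1.01 1.53]
60 [453. 161.  30.] [240. 146.] [281. 399.]
70 [454. 138.  19.] [267. 144.] [262. 409.]
80 [455. 113.  13.] [293. 142.] [242. 418.]
90 [457.  87.  10.] [320. 142.] [221. 425.]
```

View pics/c6.png

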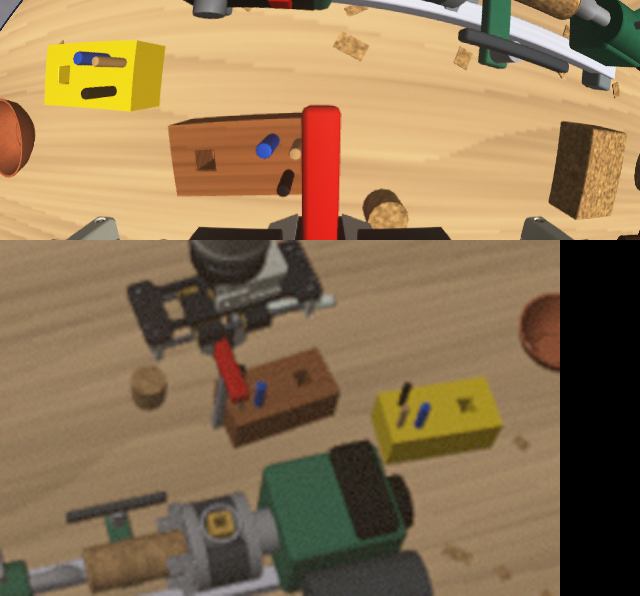

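Width is 19.4 mm, so the pads are flat on the 20 mm faces. The tip in the scene crop at (219,426) agrees with an upright key. The +z force makes me check how high the bar sits in the pads.

```bash
python3 - <<'E'
from fit import *
o=get_obs();tp=o["tool_pos"]; yaw=o["tcp_rot"][2]
A=np.column_stack([[-np.sin(yaw),np.cos(yaw),0],[np.cos(yaw),np.sin(yaw),0],[0,0,1]])
w=cv2.imread("pics/w6.png")[:,:,::-1]; s=cv2.imread("pics/s6.png")[:,:,::-1]
mw=redmask(w,(320,190)); ms=redmask(s,(350,200)); 
ys,xs=np.nonzero(mw); print("wrist red rows",ys.min(),ys.max(),"cols at 140,170:",[ (xs[ys==r].min(),xs[ys==r].max()) for r in (135,150,170,190)])
ys2,xs2=np.nonzero(ms); print("scene red",xs2.min(),xs2.max(),ys2.min(),ys2.max(),ms.sum())
cut=np.zeros((400,640),np.float32);cut[:195]=1; cs=np.zeros((400,640),np.float32); cs[196:]=1
def cost(p,sep=0):
    c=np.array([tp[0],tp[1],tp[2]])+A@np.array([p[0],p[1],p[2]])
    b=box(c,A,np.array([20,90,18]))
    a1=(np.abs(hullmask("wrist",b)-mw)*cut).sum(); a2=(np.abs(hullmask("scene",b)-ms)*cs).sum()
    return (a1,a2) if sep else a1+4*a2
best=min((minimize(cost,[0,26,z],method="Nelder-Mead",options=dict(initial_simplex=[[0,26,z],[2,26,z],[0,30,z],[0,26,z+4]])) for z in (-4,4,12)),key=lambda r:r.fun)
print(best.x,best.fun,cost(best.x,1)); 
for z in (-8,-4,0,4,8,12,16):
    r=minimize(lambda q:cost([q[0],q[1],z]),[0,26],method="Nelder-Mead"); print(z,r.x.round(1),round(r.fun),cost([*r.x,z],1))
E
```

```text
wrist red rows 126 276 cols at 140,170: [(np.int64(303), np.int64(339)), (np.int64(303), np.int64(339)), (np.int64(303), np.int64(339)), (np.int64(303), np.int64(338))]
scene red 344 356 190 211 148.0Traceback (most recent call last):
  File "<stdin>", line 14, in <module>
  File "<stdin>", line 14, in <genexpr>
    res = _minimize_neldermead(fun, x0, args, callback, bounds=bounds,
                               **options)
    fxr = func(xr)
    fx = function(np.copy(x), *(wrapper_args + args))
  File "<stdin>", line 12, in cost
  File "fit.py", line 6, in hullmask
    p=np.array([proj(name,q) for q in pts]); m=np.zeros((400*S,640*S),np.uint8)
                ~~~~^^^^^^^^
  File "h.py", line 15, in proj
    K,R,t=P(name); p=R@np.array(X,float)+t
          ~^^^^^^
  File "h.py", line 4, in P
    p=camera_params(name); R=cv2.Rodrigues(np.array(p["rvec"],float))[0]; return np.array(p["mtx"],float),R,np.array(p["tvec"],float).ravel()
ValueError: time passes only in moves, steps and waits
```

```bash
cat >> h.py <<'E'
_P=P; _c={}
def P(n,fresh=False):   # cached per script
    if n not in _c or fresh: _c[n]=_P(n)
    return _c[n]
E
python3 - <<'E'
from fit import *
o=get_obs();tp=o["tool_pos"]; yaw=o["tcp_rot"][2]
A=np.column_stack([[-np.sin(yaw),np.cos(yaw),0],[np.cos(yaw),np.sin(yaw),0],[0,0,1]])
w=cv2.imread("pics/w6.png")[:,:,::-1]; s=cv2.imread("pics/s6.png")[:,:,::-1]
mw=redmask(w,(320,190)); ms=redmask(s,(350,200)); 
cut=np.zeros((400,640),np.float32);cut[:195]=1; cs=np.zeros((400,640),np.float32); cs[196:]=1
def cost(p,sep=0):
    c=tp+A@np.array(p)
    b=box(c,A,np.array([20,90,18]))
    a1=(np.abs(hullmask("wrist",b)-mw)*cut).sum(); a2=(np.abs(hullmask("scene",b)-ms)*cs).sum()
    return (a1,a2) if sep else a1+4*a2
for z in (-8,-4,0,4,8,12,16):
    r=minimize(lambda q:cost([q[0],q[1],z]),[0,26],method="Nelder-Mead"); print(z,r.x.round(1),round(r.fun),cost([*r.x,z],1))
E
```

```text
-8 [ 0.  23.7] 424 (np.float32(172.75), np.float32(62.875))
-4 [ 0. 24.] 463 (np.float32(224.9375), np.float32(59.5))
0 [ 0.  24.3] 505 (np.float32(292.1875), np.float32(53.25))
4 [ 0.  24.3] 572 (np.float32(365.625), np.float32(51.625))
8 [ 0.  24.8] 656 (np.float32(441.25), np.float32(53.6875))
12 [ 0.  24.4] 772 (np.float32(536.375), np.float32(58.875))
16 [ 0.  25.2] 891 (np.float32(621.125), np.float32(67.5625))
```

Call:
step_arm --deltas '[0,-2,6,0,10,0,-3,12,0,10,0,-3,25,0,10,0,-5,30,0,10,10,-10,30,0,10,20,-15,30,0,10,20,-15,20,0,10,20,-10,0,0,10,0,0,0,0,10,0,0,0,0,10]'

```text
time: 9.3
tool_pos: [499.9, 22.6, 304.5]
tcp_rot: [-3.141, 0.002, 0.057]
contact_force: [0.0, 0.3, -2.7]
grip_width: 19.5
finger_force: 30.0
```

```bash
python3 - <<'E'
from h import *
o=get_obs();print(o["tool_pos"],o["tcp_rot"],o["contact_force"],o["moment"],o["grip_width"],o["joint_positions"].round(2))
im=snap("wrist","w7.png"); sc=snap("scene","s7.png"); K,R,t=P("wrist"); np.savez("pics/w7.npz",K=K,R=R,t=t)
u=proj("wrist",[626,22,147]); v=proj("scene",[626,22,147]); print(u,v)
x,y=u.astype(int); a=im[max(0,y-38):max(0,y-38)+75,x-50:x+50,::-1]; print("crop0",x-50,max(0,y-38))
cv2.imwrite("pics/c7.png",cv2.resize(a,(800,600),interpolation=cv2.INTER_CUBIC))
E
```

```text
[499.85582043  22.58912766 304.50647624] [-3.14085833e+00  1.57338155e-03  5.65903272e-02] [ 0.00955738  0.26762967 -2.68998429] [ 0.0667657   0.08379552 -0.01701691] 19.512431700292275 [-0.11  0.25  1.44  0.    1.45  1.41]
[327.71829842  61.87258038] [345.10520672 259.76609956]
crop0 277 23
```

View pics/c7.png

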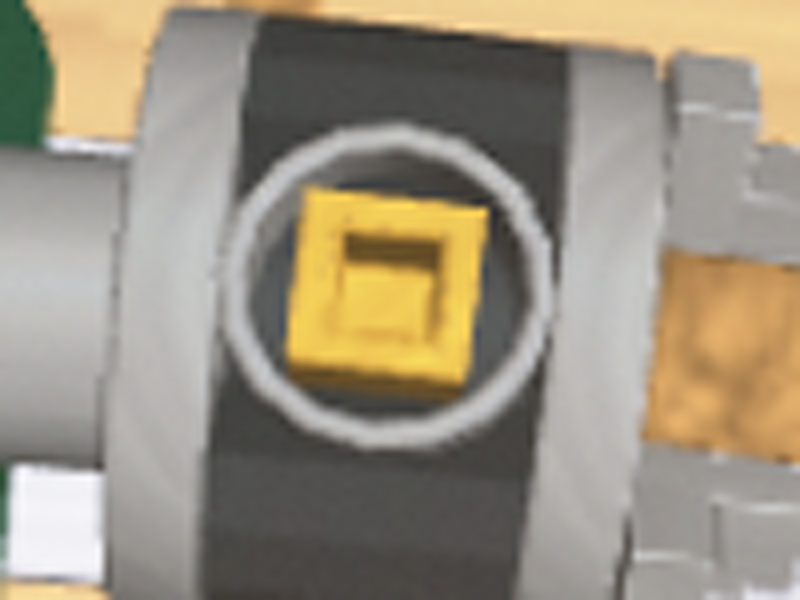

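The socket's brass square shows its outer corners at crop (305,187), (488,210), (467,382) and (290,357), with the mouth centred near (389,284).

```bash
python3 - <<'E'
from fit import *
import h
d=np.load("pics/w7.npz"); h._c["wrist"]=(d["K"],d["R"],d["t"])
W=np.array([at_z("wrist",np.array(q)/8+[277,23]-.5+1/16,147)[:2] for q in [(305,187),(488,210),(467,382),(290,357),(389,284),(388,286)]]); print(W.round(1))
for i in range(4):
    e=W[(i+1)%4]-W[i]; print(np.hypot(*e).round(1),(np.degrees(np.arctan2(e[1],e[0]))).round(1))
# lathe yaw from dark edges chuck: not needed. T location in hand
o=get_obs();tp=o["tool_pos"]; yaw=o["tcp_rot"][2]
A=np.column_stack([[-np.sin(yaw),np.cos(yaw),0],[np.cos(yaw),np.sin(yaw),0],[0,0,1]])
w=cv2.imread("pics/w7.png")[:,:,::-1]; mw=redmask(w,(320,190)); ys,xs=np.nonzero(mw); print("red",ys.min(),ys.max(),[(xs[ys==r].min(),xs[ys==r].max()) for r in(140,165,190)])
from scipy.optimize import brentq
for k in (-4,0,4,8):
    for b in (22,26): print(k,b,"end top edge",proj("wrist",tp+A@[0,b+45,k+9]).round(1),"end mid",proj("wrist",tp+A@[0,b+45,k]).round(1), "width@20",(proj("wrist",tp+A@[-10,b+20,k])-proj("wrist",tp+A@[10,b+20,k])).round(1))
s=cv2.imread("pics/s7.png")[:,:,::-1]; ms=redmask(s,proj("scene",tp+A@[0,30,0])); ys,xs=np.nonzero(ms);print("scene",xs.mean(),ys.mean(),xs.min(),xs.max(),ys.min(),ys.max(),ms.sum())
for k in(-4,0,4,8): print(k,[proj("scene",tp+A@[a,26+45,k+b]).round(1).tolist() for a in(-10,10) for b in (-9,9)])
print("tip",[proj("scene",tp+A@[0,26,k-149]).round(1).tolist() for k in(-4,0,4,8)],[proj("wrist",tp+A@[0,26,k-149]).round(1).tolist() for k in(-4,8)])
E
```

```text
[[641.9  36. ]
 [640.4  13. ]
 [617.8  14.3]
 [619.6  36.5]
 [629.8  24.8]
 [629.5  24.9]]
23.0 -93.8
22.7 176.7
22.3 85.3
22.3 -1.4
red 126 276 [(np.int64(301), np.int64(339)), (np.int64(302), np.int64(338)), (np.int64(302), np.int64(338))]
-4 22 end top edge [320.  131.9] end mid [320.  130.6] width@20 [37.2  0.1]
-4 26 end top edge [320.  123.9] end mid [320.  122.9] width@20 [37.4  0.1]
0 22 end top edge [320.  132.6] end mid [320.  131.1] width@20 [38.1  0.1]
0 26 end top edge [320.  124.3] end mid [320.  123.3] width@20 [38.3  0.1]
4 22 end top edge [320.  133.3] end mid [320.  131.8] width@20 [39.   0.1]
4 26 end top edge [320.  124.8] end mid [320.  123.8] width@20 [39.3  0.1]
8 22 end top edge [320. 134.] end mid [320.  132.4] width@20 [40.   0.1]
8 26 end top edge [320.  125.3] end mid [320.  124.2] width@20 [40.3  0.1]
scene 337.0 197.95609756097562 330 345 184 211 205.0
-4 [[338.9, 215.1], [339.2, 211.3], [346.8, 212.7], [347.2, 208.9]]
0 [[338.9, 214.3], [339.2, 210.5], [346.9, 211.8], [347.2, 208.1]]
4 [[339.0, 213.4], [339.3, 209.6], [347.0, 211.0], [347.3, 207.2]]
8 [[339.1, 212.6], [339.3, 208.8], [347.0, 210.2], [347.4, 206.3]]
tip [[334.8, 225.5], [334.8, 224.8], [334.9, 224.1], [334.9, 223.4]] [[319.7, 159.7], [319.7, 161.8]]
```

```bash
python3 - <<'E'
import cv2,numpy as np
a=cv2.imread("pics/s7.png").astype(int);b=cv2.imread("pics/scene0.png").astype(int)
d=np.abs(a-b).max(2)
for r in range(192,240): print(r,"".join("#" if a[r,c,2]>a[r,c,1]+60 and d[r,c]>30 else "+" if d[r,c]>35 else "." for c in range(305,365)))
E
```

```text
192 +........................+########+.........................
193 ..........................#########.........................
194 ..........................#########+........................
195 ...........................########+........................
196 ...........................#########........................
197 ...........................+########+.......................
198 ...........................+#########.......................
199 ............................#########+......................
200 ............................+########+......................
201 ............................+#########......................
202 .............................+########+.....................
203 .............................+#########.....................
204 ............................++#########+....................
205 ............................+++#########....................
206 ............................+++#########....................
207 ............................+++#########....................
208 ............................++++#########...............
[... 1319 characters left out ...]
..................................................
230 ............................................................
231 ............................................................
232 ............................................................
233 ............................................................
234 ............................................................
235 ............................................................
236 ............................................................
237 ............................................................
238 ............................................................
239 ............................................................
```

Call:
step_arm --deltas '[0,0,25,0,10,5,0,15,-1.5,10,20,0,0,-2,10,25,0,0,-2,10,25,2,0,-1,10,20,2,0,0,10,10,0,-10,0,10,0,0,-15,0,10,0,0,0,0,10,0,0,0,0,10]'

```text
time: 10.65
tool_pos: [605.5, 26.3, 320.2]
tcp_rot: [3.142, -0.0, -0.057]
contact_force: [-0.6, -1.1, -2.1]
grip_width: 19.6
finger_force: 30.0
```

```bash
python3 - <<'E'
from fit import *
o=get_obs();tp=o["tool_pos"];yaw=o["tcp_rot"][2];print(tp,o["tcp_rot"],o["contact_force"],o["grip_width"])
s=snap("scene","s8.png");a=s.astype(int)[:,:,::-1];b=cv2.imread("pics/scene0.png").astype(int);d=np.abs(a-b).max(2)
u=np.array([np.cos(yaw),np.sin(yaw),0]);c=tp+24.8*u
for h in (0,-20,-60,-100,-130,-152): print(h,proj("scene",c+[0,0,h]).round(1), "tilt3deg+x",(proj("scene",c+[-h*.05*1,0,h])-proj("scene",c+[0,0,h])).round(1),"+y",(proj("scene",c+[0,-h*.05,h])-proj("scene",c+[0,0,h])).round(1))
print("socket",proj("scene",[629.9,25,147]))
for r in range(205,262): print(r,"".join("#" if a[r,k,2]>a[r,k,1]+60 and d[r,k]>30 else "+" if d[r,k]>30 else "y" if a[r,k,2]>a[r,k,0]+70 else "." for k in range(310,375)))
E
```

```text
[605.47526723  26.26916192 320.24607435] [ 3.14151257e+00 -3.64207147e-04 -5.67156694e-02] [-0.6468792  -1.12678176 -2.11951762] 19.57061118567182
0 [350.4 230. ] tilt3deg+x [0. 0.] +y [0. 0.]
-20 [349.9 234. ] tilt3deg+x [0.1 0.4] +y [ 0.4 -0.1]
-60 [349.  241.7] tilt3deg+x [0.4 1.1] +y [ 1.2 -0.3]
-100 [348.1 248.8] tilt3deg+x [0.6 1.8] +y [ 2.  -0.5]
-130 [347.5 254. ] tilt3deg+x [0.8 2.3] +y [ 2.5 -0.7]
-152 [347.1 257.6] tilt3deg+x [0.9 2.7] +y [ 2.9 -0.8]
socket [346.67200688 260.81842469]
205 +++++++++++..........+++++++++++++++..+..+..+..+++++++++++++++...
206 ++++++++++++.........++++++++++++++....++.....+++++++++++++++...y
207 ++++++++++++.........++++++++++++++++++++++.+++++++++++++++++....
208 +++++++++++++.....++++++++++++++++++++++++++++++++++++++++++++..+
209 +++++++++++++..++++++++++++++++++++++++..++++++..+++++.+++++++.++
210 ++++++++++++...++++++++++++++++++++++..yy.++.++..+++...++++++++++
211 +++++++.......+++++++++++++++++++++.+..y..++.+.+..++...+++++++++.
212 +++++.+.......+++++++++++++++++++++++.....++.+++..++..+++++++++..
213 ++++++.......++++++++.+++++++++++++
[... 2690 characters left out ...]

252 ..................................++.............................
253 .................................................................
254 ....................................++...........................
255 .................................................................
256 .................................................................
257 .....................................yyy.........................
258 ................................yyyyy.yyy........................
259 ................................yyy...yyy........................
260 ................................yy.....yy........................
261 ................................yy....yyy........................
```

Call:
step_arm --deltas '[0,-0.5,-8,0,10,0,0,-7,0,10,0,0,-3,0,10,0,0,-3,0,10,0,0,-3,0,10,0,0,-3,0,10,0,0,-2,0,10,0,0,-1,0,10,0,0,0,0,10,0,0,0,0,10]'

```text
time: 11.95
tool_pos: [608.0, 25.7, 297.7]
tcp_rot: [3.141, -0.015, -0.057]
contact_force: [-3.8, -0.3, 29.6]
grip_width: 19.8
finger_force: 30.1
```

Call:
step_arm --deltas '[0,0,4,0,10,0,0,4,0,10,0,0,4,0,10,0,0,4,0,10,0,0,4,0,10,0,0,4,0,10,0,0,0,0,10,0,0,0,0,10,0,0,0,0,10,0,0,0,0,10]'

```text
time: 13.2
tool_pos: [605.7, 25.7, 313.6]
tcp_rot: [3.141, 0.0, -0.057]
contact_force: [0.0, -0.6, -2.7]
grip_width: 19.4
finger_force: 30.0
```

```bash
python3 - <<'E'
from fit import *
o=get_obs();tp=o["tool_pos"];yaw=o["tcp_rot"][2];print(tp,o["tcp_rot"],o["contact_force"],o["grip_width"])
w=snap("wrist","w9.png")
rows=range(128,265,12)
def prof(im):
    m=redmask(im,(320,190)); ys,xs=np.nonzero(m); return ys.min(),[(int(xs[ys==r].min()),int(xs[ys==r].max())) for r in rows if (ys==r).any()]
for f in("w6","w7","w9"): print(f,prof(cv2.imread(f"pics/{f}.png")[:,:,::-1]))
A=np.column_stack([[-np.sin(yaw),np.cos(yaw),0],[np.cos(yaw),np.sin(yaw),0],[0,0,1]])
for tilt in (-5,0,5):
    q=np.radians(tilt); Y=A@[0,np.cos(q),np.sin(q)]; X=A[:,0]; c=tp+A@[0,24.8,-3]
    print(tilt,[(proj("wrist",c+Y*s)[1].round(1),((proj("wrist",c+Y*s-X*10)-proj("wrist",c+Y*s+X*10))[0]).round(1)) for s in(45,30,15,0,-15)])
E
```

```text
[605.69548716  25.6984841  313.62209343] [ 3.14148276e+00  2.40077682e-04 -5.68783712e-02] [ 0.03125876 -0.61108076 -2.74053611] 19.366623958822156
w6 (np.int64(126), [(304, 337), (303, 339), (303, 339), (303, 339), (303, 338), (303, 338), (303, 338), (303, 338), (304, 337), (304, 338), (304, 336), (304, 336)])
w7 (np.int64(126), [(304, 336), (301, 339), (302, 339), (302, 338), (302, 338), (302, 338), (303, 338), (303, 337), (303, 337), (303, 338), (303, 336), (304, 336)])
w9 (np.int64(126), [(304, 337), (302, 339), (302, 338), (302, 338), (302, 338), (302, 338), (302, 338), (302, 337), (303, 337), (303, 338), (303, 337), (303, 336)])
-5 [(np.float64(125.2), np.float64(37.8)), (np.float64(153.2), np.float64(37.5)), (np.float64(181.0), np.float64(37.0)), (np.float64(208.1), np.float64(36.4)), (np.float64(234.0), np.float64(35.6))]
0 [(np.float64(125.3), np.float64(38.7)), (np.float64(153.8), np.float64(38.1)), (np.float64(181.5), np.float64(37.3)), (np.float64(208.1), np.float64(36.4)), (np.float64(233.2), np.float64(35.3))]
5 [(np.float64(126.1), np.float64(39.6)), (np.float64(154.7), np.float64(38.7)), (np.float64(182.2), np.float64(37.6)), (np.float64(208.1), np.float64(36.4)), (np.float64(232.2), np.float64(35.1))]
```

```bash
python3 - <<'E'
from fit import *
o=get_obs();tp=o["tool_pos"];yaw=o["tcp_rot"][2]
a=np.mean([capture("scene").astype(float) for _ in range(6)],0).astype(np.uint8)
cv2.imwrite("pics/s10.png",a[:,:,::-1])
x0,y0=318,228
c=cv2.resize(a[y0:y0+45,x0:x0+60,::-1],(800,600),interpolation=cv2.INTER_CUBIC)
c=cv2.convertScaleAbs(c,alpha=1.6,beta=10); cv2.imwrite("pics/c10.png",c)
u=np.array([np.cos(yaw),np.sin(yaw),0]);v=np.array([-u[1],u[0],0]);ctr=tp+24.8*u
f=lambda X:((proj("scene",X)-[x0,y0]+.5)*13.33).round(0).tolist()
print("axis",[f(ctr+[0,0,h]) for h in(-3,-40,-80,-120,-152)])
print("tip sq corners",[f(ctr+u*i*5.5+v*j*5.5+[0,0,-148]) for i in(-1,1) for j in(-1,1)])
print("socket",f([629.9,25,147]),"corners",[f(np.array([629.9,25,147])+u*i*11.25+v*j*11.25) for i in(-1,1) for j in(-1,1)])
print("T far end",[f(ctr+u*45+v*j*10+[0,0,k]) for j in(-1,1) for k in(6,-12)])
E
```

```text
axis [[432.0, 62.0], [421.0, 157.0], [409.0, 255.0], [398.0, 347.0], [390.0, 417.0]]
tip sq corners [[356.0, 388.0], [412.0, 377.0], [370.0, 440.0], [426.0, 428.0]]
socket [389.0, 444.0] corners [[318.0, 403.0], [431.0, 380.0], [346.0, 509.0], [460.0, 485.0]]
T far end [[444.0, 285.0], [438.0, 331.0], [561.0, 261.0], [553.0, 307.0]]
```

View pics/c10.png

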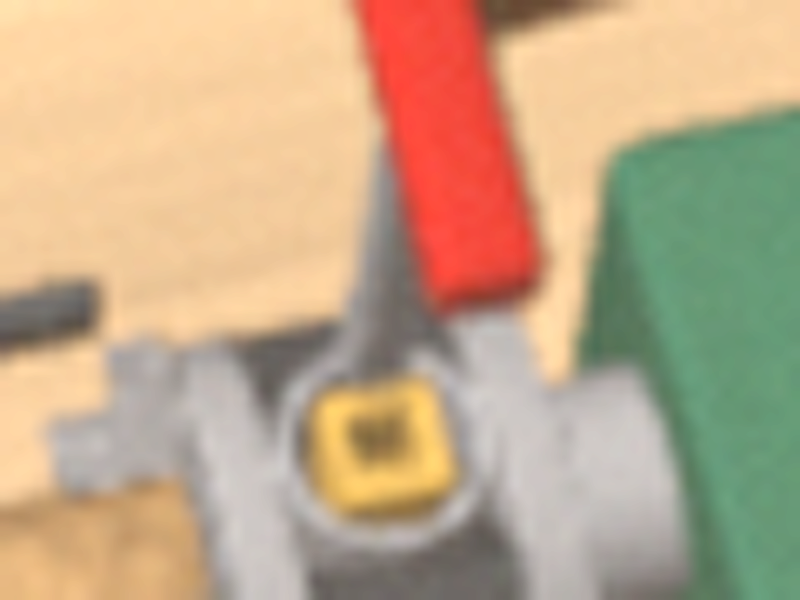

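The red bar ends at (490,300) and the shank ends behind the brass square at about (385,377). The mouth's dark square is at (380,438). That puts the tip about 8 mm short in x, leaning slightly toward -x, so I'll shift +x and probe again.

Call:
step_arm --deltas '[4,0,0,0,10,4,0,-4,0,10,0,0,-5,0,10,0,0,-4,0,10,0,0,-3,0,10,0,0,-3,0,10,0,0,-2,0,10,0,0,-2,0,10,0,0,0,0,10,0,0,0,0,10]'

```text
time: 14.8
tool_pos: [613.7, 25.7, 290.7]
tcp_rot: [3.142, 0.0, -0.057]
contact_force: [0.5, 0.7, -2.8]
grip_width: 19.5
finger_force: 30.0
```

Call:
step_arm --deltas '[0,0,-3,0,10,0,0,-3,0,10,0,0,-3,0,10,0,0,-3,0,10,0,0,-2,0,10,0,0,-2,0,10,0,0,0,0,10,0,0,0,0,10,0,0,0,0,10,0,0,0,0,10]'

```text
time: 16.05
tool_pos: [613.7, 25.7, 274.8]
tcp_rot: [3.142, 0.0, -0.057]
contact_force: [0.3, -0.1, -1.9]
grip_width: 19.4
finger_force: 30.0
```

Call:
step_arm --deltas '[0,0,-2,0,10,0,0,-2,0,10,0,0,-2,0,10,0,0,-2,0,10,0,0,0,0,10,0,0,0,0,10,0,0,0,0,10,0,0,0,0,10,0,0,0,0,10,0,0,0,0,10]'

```text
time: 17.3
tool_pos: [615.2, 25.5, 272.8]
tcp_rot: [3.141, -0.01, -0.057]
contact_force: [-3.9, -0.0, 22.0]
grip_width: 19.5
finger_force: 30.0
```

```bash
python3 - <<'E'
from fit import *
o=get_obs();tp=o["tool_pos"];yaw=o["tcp_rot"][2];print(tp,o["contact_force"],o["moment"])
a=np.mean([capture("scene").astype(float) for _ in range(4)],0).astype(np.uint8);cv2.imwrite("pics/s11.png",a[:,:,::-1])
i=a.astype(int)
for r in range(228,275): print(r,"".join("#" if i[r,k,0]>i[r,k,1]+70 and i[r,k,1]<90 else "y" if i[r,k,0]>i[r,k,2]+80 else "g" if i[r,k,1]>i[r,k,0]+15 else "0123456789"[min(9,i[r,k].sum()//60)] for k in range(320,375)))
E
```

```text
[615.24358185  25.47064863 272.76175816] [-3.93062425e+00 -1.92172375e-02  2.19652901e+01] [ 0.17604186  0.89888693 -0.00728854]
228 2222334455565432222222222222333333332342111111111124666
229 2223556666665542222222222222232222233342111111111234666
230 2224666555544443222222222221232211243331111122344455666
231 22245544443333442222221111112##211233332234444566666666
232 21234333333333342221111111112###12233333456666666666666
233 1223333332334443211111111111####22233344566666666666666
234 2233333344445653111111111122####22333445666666566666666
235 33344445666666542112222222######22344566655556666666655
236 4555656666666665333233333#######y3455566565666665555554
237 5666666666666665555433333########45556665566655554443gg
238 6666666666666665665554443########455656665555543ggggggg
239 6666666666666555666565554########356565666554gggggggggg
240 6666666665555656656566555########y4555566554ggggggggggg
241 6666555655555655555555555y########4555555554ggggggggggg
242 65565655665655555555555554########4555556653ggggggggggg
243 55655665655555555555556554########3456666653ggggggggggg
244 6666655
[... 1148 characters left out ...]
55555434y544445y434555555555555554gggggg
264 55444554444445565555544yyyyyyyy444455555555555555gggggg
265 444444444444455665555544yy443334543455555555555553ggggg
266 44444444444444565555555433333335533455555555555553ggggg
267 44444444444444566555445544444444322345555555555543ggggg
268 44445544444444565555444455555443222245555555545443ggggg
269 54444544454444555555444433333332222234555544444443ggggg
270 55455544555444455555433333322222222234555544444443ggggg
271 55555544555444455555532222222233322334555544333333ggggg
272 55555445554444445555532223222222222224555543333332ggggg
273 5555544454444444555553222233323322222345454333322gggggg
274 455555444455544455555423232222322222234454445542ggggggg
```

Call:
step_arm --deltas '[0,0,4,0,10,-3,0,0,0,10,-3,0,0,0,10,-3,0,0,0,10,0,0,0,0,45,0,0,0,0,45,0,0,0,0,45,0,0,0,0,45,0,0,0,0,45,0,0,0,0,45]'

```text
time: 18.75
tool_pos: [604.8, 25.7, 270.7]
tcp_rot: [3.141, 0.0, -0.057]
contact_force: [0.2, 0.5, 0.4]
grip_width: 44.8
finger_force: 0.0
```

```bash
python3 - <<'E'
from fit import *
o=get_obs();tp=o["tool_pos"];yaw=o["tcp_rot"][2];print(tp,o["contact_force"],o["grip_width"])
A=np.column_stack([[-np.sin(yaw),np.cos(yaw),0],[np.cos(yaw),np.sin(yaw),0],[0,0,1]])
w=snap("wrist","w12.png"); m=redmask(w,(320,190)); ys,xs=np.nonzero(m); print(ys.min(),[(r,int(xs[ys==r].min()),int(xs[ys==r].max())) for r in range(ys.min()+2,275,15) if (ys==r).any()])
print([proj("wrist",tp+A@[i*10,25+45,-2.8]).round(1).tolist() for i in(-1,0,1)],[proj("wrist",tp+A@[i*10,25,-2.8]).round(1).tolist() for i in(-1,0,1)])
E
```

```text
[604.75838482  25.67635688 270.70762245] [0.21026097 0.51867908 0.42656096] 44.75590523429366
107 [(109, 299, 332), (124, 296, 335), (139, 296, 335), (154, 296, 333), (169, 297, 334), (184, 297, 334), (199, 296, 333), (214, 296, 332), (229, 297, 332), (244, 297, 332), (259, 298, 331)]
[[339.3, 125.0], [319.9, 124.9], [300.6, 124.9]] [[338.0, 207.8], [319.8, 207.8], [301.5, 207.8]]
```

Call:
step_arm --deltas '[8,0.5,0,0,45,10,0.5,0,0,45,10,0.5,0,0,45,6,0,0,0,45,0,0,-4,0,45,0,0,-4,0,45,0,0,0,0,10,0,0,0,0,10,0,0,0,0,10,0,0,0,0,10]'

```text
time: 20.05
tool_pos: [638.8, 26.9, 263.0]
tcp_rot: [3.141, -0.001, -0.057]
contact_force: [0.2, -0.8, -0.2]
grip_width: 19.4
finger_force: 29.9
```

Call:
step_arm --deltas '[-2,-0.5,0,0,10,-2,-0.5,0,0,10,-2,-0.5,0,0,10,-1,0,0,0,10,0,0,-1,0,10,0,0,0,-3,10,0,0,0,-3,10,0,0,0,-4,10,0,0,0,-4,10,0,0,0,0,10]'

```text
time: 21.3
tool_pos: [632.3, 25.4, 263.1]
tcp_rot: [3.142, -0.003, -0.302]
contact_force: [1.4, -0.9, 7.1]
grip_width: 19.3
finger_force: 30.0
```

```bash
python3 - <<'E'
from h import *
o=get_obs();print(o["tool_pos"],o["tcp_rot"],o["contact_force"],o["moment"],o["joint_positions"].round(2))
E
```

```text
[632.31077124  25.38832402 263.09636616] [ 3.14159143e+00 -2.90645827e-03 -3.01840603e-01] [ 1.36332017 -0.90574675  7.1378252 ] [-0.37425043 -0.43232602  0.10201601] [-0.08  0.52  1.14 -0.    1.48  1.79]
```

Call:
step_arm --deltas '[0,0,0,-5,10,0,0,0,-6,10,0,0,0,-6,10,0,0,0,-6,10,0,0,0,-6,10,0,0,0,-6,10,0,0,0,-5,10,0,0,0,0,10,0,0,0,0,10,0,0,0,0,10]'

```text
time: 22.55
tool_pos: [631.8, 24.8, 263.1]
tcp_rot: [-3.141, -0.002, -1.0]
contact_force: [0.4, -2.5, 8.3]
grip_width: 19.6
finger_force: 30.0
```

```bash
python3 - <<'E'
from h import *
o=get_obs();print(o["tool_pos"],o["tcp_rot"],o["contact_force"],o["moment"],o["joint_positions"].round(2))
E
```

```text
[631.76719714  24.84354557 263.0726843 ] [-3.14146748e+00 -2.17559017e-03 -9.99627271e-01] [ 0.42679969 -2.46948789  8.28317416] [-0.66188158  0.04130651  0.04387786] [-0.08  0.52  1.14 -0.    1.48  2.49]
```

Call:
step_arm --deltas '[0,0,0,-4,10,0,0,0,-4,10,0,0,0,-4,10,0,0,0,-4,10,0,0,0,-4,10,0,0,0,0,10,0,0,0,0,10,0,0,0,0,10,0,0,0,0,10,0,0,0,0,10]'

```text
time: 23.8
tool_pos: [631.5, 24.9, 263.1]
tcp_rot: [-3.141, -0.002, -1.349]
contact_force: [-0.9, -2.7, 8.5]
grip_width: 19.6
finger_force: 30.0
```

```bash
python3 - <<'E'
from h import *
o=get_obs();print(o["tool_pos"],o["tcp_rot"],o["contact_force"],o["moment"],o["joint_positions"].round(3))
E
```

```text
[631.5016566   24.85837745 263.0604935 ] [-3.14133795e+00 -1.78352333e-03 -1.34869273e+00] [-0.93563312 -2.69703578  8.45254193] [-0.65248487  0.25111989  0.09195896] [-8.100e-02  5.240e-01  1.136e+00 -2.000e-03  1.481e+00  2.839e+00]
```

Call:
step_arm --deltas '[0,0,0,-3,10,0,0,0,-3,10,0,0,0,-3,10,0,0,0,-2,10,0,0,0,-2,10,0,0,0,0,10,0,0,0,0,10,0,0,0,0,10,0,0,0,0,10,0,0,0,0,10]'

```text
time: 25.05
tool_pos: [631.4, 25.0, 263.0]
tcp_rot: [-3.141, -0.002, -1.575]
contact_force: [-1.4, -2.6, 8.2]
grip_width: 19.5
finger_force: 30.0
```

```bash
python3 - <<'E'
from fit import *
o=get_obs();tp=o["tool_pos"];print(tp,o["tcp_rot"],o["contact_force"],o["moment"],o["joint_positions"].round(3))
w=snap("wrist","w13.png"); m=redmask(w,(320,190)); ys,xs=np.nonzero(m); print(ys.min(),[(r,int(xs[ys==r].min()),int(xs[ys==r].max())) for r in range(ys.min()+2,275,15) if (ys==r).any()])
s=snap("scene","s13.png");
E
```

```text
[631.38966538  24.98080032 263.03714743] [-3.14125414e+00 -1.50259697e-03 -1.57543788e+00] [-1.44854827 -2.56040967  8.23208138] [-0.55706865  0.30475452  0.08497435] [-8.100e-02  5.240e-01  1.136e+00 -1.000e-03  1.481e+00  3.065e+00]
172 [(174, 305, 336), (189, 300, 338), (204, 300, 338), (219, 300, 338), (234, 301, 338), (249, 302, 337), (264, 302, 337)]
```

Call:
step_arm --deltas '[0,0,0,0,70,0,0,0,0,70,0,0,0,0,70,0,0,0,0,70,0,0,20,0,70,0,0,20,0,70,0,0,0,10,70,0,0,0,10,70,0,0,0,10,70,0,0,0,10,70]'

```text
time: 26.4
tool_pos: [631.7, 25.7, 301.6]
tcp_rot: [3.141, 0.0, -0.871]
contact_force: [-0.8, 0.1, 0.4]
grip_width: 69.7
finger_force: 0.0
```

Call:
step_arm --deltas '[0,0,0,10,70,0,0,0,10,70,0,0,0,10,70,0,0,0,10,70,0,0,0,10,70,0,0,0,10,70,0,0,0,10,70,0,0,0,10,70,0,0,0,10,70,0,0,0,10,70]'

```text
time: 27.65
tool_pos: [631.6, 25.7, 301.6]
tcp_rot: [-3.141, 0.0, 0.874]
contact_force: [-0.3, 0.8, -0.8]
grip_width: 70.3
finger_force: 0.0
```

Call:
step_arm --deltas '[0,0,0,10,70,0,0,0,10,70,0,0,0,10,70,0,0,0,10,70,0,0,0,0,70,0,0,0,0,70,0,0,0,0,70,0,0,0,0,70,0,0,0,0,70,0,0,0,0,70]'

```text
time: 28.9
tool_pos: [631.7, 25.7, 301.7]
tcp_rot: [3.142, 0.0, 1.566]
contact_force: [0.6, 0.9, -0.5]
grip_width: 70.0
finger_force: 0.0
```

```bash
python3 - <<'E'
from fit import *
o=get_obs();tp=o["tool_pos"];yaw=o["tcp_rot"][2];print(tp,o["tcp_rot"],o["contact_force"],o["joint_positions"].round(2))
A=np.column_stack([[-np.sin(yaw),np.cos(yaw),0],[np.cos(yaw),np.sin(yaw),0],[0,0,1]])
w=snap("wrist","w14.png"); m=redmask(w,(320,210)); ys,xs=np.nonzero(m); print(ys.min(),ys.max(),[(r,int(xs[ys==r].min()),int(xs[ys==r].max())) for r in range(ys.min()+2,285,12) if (ys==r).any()])
def cost(p):
    return (np.abs(hullmask("wrist",box(np.array([p[0]*2,p[1]*2,270.]),axes2(p[2]/10),np.array([20,90,18])))-m)[:250]).sum()
def axes2(y): return np.column_stack([[-np.sin(y),np.cos(y),0],[np.cos(y),np.sin(y),0],[0,0,1]])
r=minimize(cost,[315,12.5,yaw*10],method="Nelder-Mead",options=dict(initial_simplex=[[315,12.5,yaw*10],[318,12.5,yaw*10],[315,15.5,yaw*10],[315,12.5,yaw*10+1.5]]))
print("T",r.x[:2]*2,"bar yaw",np.degrees(r.x[2]/10),r.fun,m.sum())
E
```

```text
[631.72999352  25.665683   301.74814754] [3.14150467e+00 1.14109531e-05 1.56600071e+00] [ 0.61314399  0.94032143 -0.46620423] [-0.08  0.51  1.05 -0.    1.58 -0.08]
169 276 [(171, 303, 328), (183, 300, 330), (195, 300, 331), (207, 302, 332), (219, 303, 333), (231, 304, 333), (243, 306, 334), (255, 306, 334), (267, 308, 335)]
T [632.04237012  19.62770996] bar yaw 94.07159169027537 131.5625 3026.0
```

Call:
step_arm --deltas '[0,-3,-20,2,70,0,-2,-15,2,70,0,0,-4,0,50,0,0,0,0,10,0,0,0,0,10,0,0,0,0,10,0,0,0,0,10,0,0,0,0,10,0,0,0,0,10,0,0,0,0,10]'

```text
time: 30.2
tool_pos: [631.7, 20.7, 262.9]
tcp_rot: [3.141, 0.0, 1.636]
contact_force: [-0.2, 0.2, 3.1]
grip_width: 19.7
finger_force: 30.0
```

Call:
step_arm --deltas '[0,2,0,0,10,0,2,0,0,10,0,0,0,-4,10,0,0,0,-4,10,0,0,0,-3,10,0,0,0,-3,10,0,0,0,-2,10,0,0,0,0,10,0,0,0,0,10,0,0,0,0,10]'

```text
time: 31.45
tool_pos: [631.8, 24.6, 262.9]
tcp_rot: [3.141, 0.0, 1.357]
contact_force: [-1.0, -1.2, 4.4]
grip_width: 19.6
finger_force: 30.5
```

```bash
python3 - <<'E'
from fit import *
o=get_obs();tp=o["tool_pos"];print(tp,o["tcp_rot"],o["contact_force"],o["moment"],o["grip_width"])
w=snap("wrist","w15.png"); m=redmask(w,(320,190)); ys,xs=np.nonzero(m); print(ys.min(),[(r,int(xs[ys==r].min()),int(xs[ys==r].max())) for r in range(ys.min()+2,275,15) if (ys==r).any()])
E
```

```text
[631.81391153  24.64985827 262.94256453] [3.14109266e+00 5.65693112e-05 1.35728206e+00] [-1.03821363 -1.22146093  4.44112047] [-0.61665562  0.2802968   0.67932867] 19.584561189706466
175 [(177, 301, 333), (192, 298, 337), (207, 299, 337), (222, 300, 337), (237, 300, 337), (252, 302, 337), (267, 302, 337)]
```

Mz of 0.68 N m means it's against the hard stop. I'll ease off within the play and pull the key out.

Call:
step_arm --deltas '[0,0,0,4,10,0,0,0,4,10,0,0,0,1,10,0,0,5,0,10,0,0,10,0,10,0,0,15,0,10,0,0,20,0,10,0,0,15,0,10,0,0,0,0,10,0,0,0,0,10]'

```text
time: 32.75
tool_pos: [631.8, 25.0, 328.6]
tcp_rot: [3.14, -0.0, 1.514]
contact_force: [0.3, -0.1, -3.0]
grip_width: 20.0
finger_force: 30.0
```

```bash
python3 - <<'E'
from fit import *
o=get_obs();tp=o["tool_pos"];yaw=o["tcp_rot"][2];print(tp,yaw,o["contact_force"],o["moment"])
a=np.mean([capture("scene").astype(float) for _ in range(3)],0);cv2.imwrite("pics/s16.png",a[:,:,::-1].astype(np.uint8))
i=a.astype(int);b=cv2.imread("pics/scene0.png")[:,:,::-1].astype(int);d=np.abs(i-b).max(2)
print([proj("scene",tp+[0,0,h]).round(1).tolist() for h in(7,-40,-90,-142)], "per 10mm x,y at tip",[(proj("scene",tp+e-[0,0,142])-proj("scene",tp-[0,0,142])).round(1).tolist() for e in np.eye(3)[:2]*10])
for r in range(205,272): print(r,"".join("#" if i[r,k,0]>i[r,k,1]+70 and i[r,k,1]<90 else "y" if i[r,k,0]>i[r,k,2]+80 else "+" if d[r,k]>22 else "." for k in range(320,375)))
w=snap("wrist","w16.png"); m=redmask(w,(320,190)); ys,xs=np.nonzero(m); print(ys.min(),[(r,int(xs[ys==r].min()),int(xs[ys==r].max())) for r in range(ys.min()+2,275,15) if (ys==r).any()])
E
```

```text
[631.8241481   24.95105389 328.6377503 ] 1.5140281737039085 [ 0.25890948 -0.12336675 -3.0137253 ] [-0.03644903 -0.05429312 -0.01384955]
[[351.0, 227.5], [349.9, 236.9], [348.7, 246.2], [347.7, 255.1]] per 10mm x,y at tip [[1.2, 3.5], [3.8, -1.0]]
205 .............++++++++++++++++++++..++++++++++++++......
206 .............++++++++++++++++++++..+++++++++.++++......
207 ..............+++++++++++++++++++.+++++++++++.+++......
208 ..............++++++++++++++++++++++++++++++++++.......
209 ..............+++++++++++++++++++++++++++++..+++.......
210 ..............+++++++++++++++++++++++++.+++..++++......
211 ...............++++++++++++++++++++.+++++++.+++++++....
212 ...............++++++++++++.+++++++.++++++++++++++++...
213 ..................++++++.++++++++++++++++++++++++++++..
214 ...................++++++++++++++++++++++++++++++++++..
215 ...................++++++++++++++++++++++++++++++++++..
216 ...................+++++++++++++++++++++++++..+++++++..
217 ...................+++++++++++++++++++++++++..+++++++..
218 ..................+++++++++++++++++++++++++++..+++.....
219 .........
[... 2590 characters left out ...]
...yyy....yy........................
263 .......................yyyyyyyy........................
264 .......++++.............yyyyy.++.......................
265 ...+++..................yyy............................
266 ........................+++............................
267 .......................................................
268 .......................................................
269 .......................................................
270 .......................................................
271 .......................................................
176 [(178, 302, 336), (193, 299, 338), (208, 300, 338), (223, 300, 338), (238, 301, 338), (253, 302, 337), (268, 302, 337)]
```

Call:
step_arm --deltas '[-10,10,0,0,10,-20,18,0,1,10,-25,21,0,1,10,-30,25,0,1,10,-30,25,0,1,10,-25,22,0,1,10,-22,18,0,1,10,-15,13,0,1,10,-10,8,0,0.6,10,0,0,0,0,10]'

```text
time: 34.2
tool_pos: [444.4, 185.0, 327.9]
tcp_rot: [3.141, 0.0, 1.647]
contact_force: [0.1, -0.4, -2.8]
grip_width: 19.6
finger_force: 30.0
```

Call:
step_arm --deltas '[0,0,-25,0,10,0,0,-30,0,10,0,0,-30,0,10,0,0,-20,0,10,0,0,-10,0,10,0,0,0,0,10,0,0,0,0,10,0,0,0,0,10,0,0,0,0,10,0,0,0,0,10]'

```text
time: 35.45
tool_pos: [444.8, 184.7, 212.9]
tcp_rot: [3.141, -0.0, 1.647]
contact_force: [-0.2, -0.2, -2.2]
grip_width: 19.5
finger_force: 30.0
```

```bash
python3 - <<'E'
from fit import *
o=get_obs();tp=o["tool_pos"];yaw=o["tcp_rot"][2];print(tp,yaw,o["contact_force"],o["moment"],o["joint_positions"].round(2))
a=np.mean([capture("scene").astype(float) for _ in range(3)],0);cv2.imwrite("pics/s17.png",a[:,:,::-1].astype(np.uint8))
i=a.astype(int)
h=proj("scene",[444.3,185.4,58]); print("hole",h,[proj("scene",tp+[0,0,z]).round(1).tolist() for z in(7,-40,-90,-142)])
x0=int(h[0])-25;y0=int(h[1])-28; print(x0)
for r in range(y0,y0+48): print(r,"".join("#" if i[r,k,0]>i[r,k,1]+80 and i[r,k,1]<75 else "g" if abs(i[r,k,0]-i[r,k,2])<28 else "%d"%min(9,i[r,k].sum()//60) for k in range(x0,x0+60)))
E
```

```text
[444.77542766 184.72219074 212.94817696] 1.646628700663459 [-0.24625518 -0.1844755  -2.18552465] [-0.047293   -0.09570992 -0.05515784] [ 0.23  0.27  1.66 -0.    1.2   0.16]
hole [378.06959008 203.70283659] [[384.2, 173.3], [382.3, 182.8], [380.3, 192.4], [378.4, 201.7]]
353
175 67gggggggggggggg4##########2233ggggggggggggggggggggggggggggg
176 gggggggggggggggg4##########223gggggggggggggggggggggggggggggg
177 gggggggggggggggg3#######222223gggggggggggggggggggggggggggggg
178 ggggggggggggggg543##322222223ggggggggggggggggggggggggggggggg
179 gggggggg555555555322222233444ggggggggggggggggggggggggggggggg
180 55555555556666666532233455665ggggggggggggggggggggggggggggggg
181 6666666666666666664445566666gggg454ggggggggggggggggggggggggg
182 6666666666666666666566666665gggg465ggggggggggggggggggggggggg
183 6666666666666666666666666665gggg4665ggggggggggggggggggggggg4
184 6666666666666666666666666665gggg566ggggggggggggggggggggg4555
185 666666666666666666666666666gggg4566gggggggggggggggggg4455666
186 666666666666666666666666665gggg4666ggggggggggggggg4455666666
187 666666666666666666666666665gggg4665gggggg
[... 1594 characters left out ...]
g3333333333333333343333222222356665655555555545555
213 4333333g2gg3333333333333333333222222222356655555556655545555
214 3333333g2gg3333333333333333222222222222455555555565665544555
215 3333333ggg33333333433333222222222222222455555655555555444555
216 333333333333333343333222222222222222223555555555555555444555
217 333333333333343333322222222222222222224555555555555555444455
218 333333333433333222222222222222222222234555555555565554444455
219 333333344333222222222222222222222223445665566666666654444455
220 333433333222222222222222222222223445666666666666666654444445
221 343333222222222222222222222233445666666666666666666655444445
222 333222222222222222222222223445666666666666666666666665444445
```

The tip in the image at (379,202) is right over the hole at (379,204), so I'll lower it.

Call:
step_arm --deltas '[0,0,-8,0,10,0,0,-5,0,10,0,0,-4,0,10,0,0,-4,0,10,0,0,-4,0,10,0,0,-4,0,10,0,0,0,0,10,0,0,0,0,10,0,0,0,0,10,0,0,0,0,10]'

```text
time: 36.85
tool_pos: [444.8, 184.7, 183.8]
tcp_rot: [3.141, -0.0, 1.647]
contact_force: [-0.6, -0.5, -1.8]
grip_width: 20.0
finger_force: 30.0
```

Call:
step_arm --deltas '[0,0,-5,0,10,0,0,-5,0,10,0,0,-5,0,10,0,0,-4,0,10,0,0,-3,0,10,0,0,-3,0,10,0,0,-2,0,10,0,0,0,0,10,0,0,0,0,10,0,0,0,0,10]'

```text
time: 38.1
tool_pos: [444.8, 184.7, 156.9]
tcp_rot: [3.141, -0.0, 1.647]
contact_force: [0.2, 0.3, -2.5]
grip_width: 19.7
finger_force: 30.0
```

Call:
step_arm --deltas '[0,0,-1,0,10,0,0,0,0,10,0,0,0,0,60,0,0,0,0,60,0,0,0,0,60,0,0,0,0,60,0,0,10,0,60,0,0,20,0,60,0,0,40,0,60,0,0,50,0,60]'

```text
time: 39.35
tool_pos: [444.2, 184.5, 277.1]
tcp_rot: [-3.14, 0.0, 1.647]
contact_force: [0.5, 0.4, 0.1]
grip_width: 60.2
finger_force: 0.0
```

Call:
step_arm --deltas '[-20,10,10,0,60,-30,20,0,0,60,-20,20,0,0,60,0,0,0,0,60,0,0,0,0,60,0,0,0,0,60,0,0,0,0,60,0,0,0,0,60,0,0,0,0,60,0,0,0,0,60]'

```text
time: 40.6
tool_pos: [374.8, 234.6, 285.7]
tcp_rot: [3.142, 0.0, 1.646]
contact_force: [0.4, 0.9, -0.6]
grip_width: 59.9
finger_force: 0.0
```

```bash
python3 - <<'E'
from fit import *
o=get_obs();print(o["tool_pos"],o["contact_force"],o["time"])
a=np.mean([capture("scene").astype(float) for _ in range(3)],0);cv2.imwrite("pics/s18.png",a[:,:,::-1].astype(np.uint8))
m=redmask(a.astype(np.uint8),proj("scene",[444,185,162])); ys,xs=np.nonzero(m); print("red",m.sum(),xs.mean(),ys.mean(),"pred centre z162",proj("scene",[444.3,185.4,162]),"z166",proj("scene",[444.3,185.4,166]), "10mm x,y",[(proj("scene",np.array([444.3,185.4,162])+e)-proj("scene",[444.3,185.4,162])).round(1) for e in np.eye(3)[:2]*10])
w=snap("wrist","w18.png"); print("brass angle crop saved")
# brass square in scene
i=a.astype(int)
for r in range(253,270): print(r,"".join("y" if i[r,k,0]>i[r,k,2]+80 else "." for k in range(335,360)))
E
```

```text
[374.79828906 234.61669772 285.71765771] [ 0.41087747  0.90085759 -0.63498302] 40.6
red 154.0 388.9935064935065 185.11688311688312 pred centre z162 [381.98646021 184.784575  ] z166 [382.14765101 184.00603252] 10mm x,y [array([1.2, 2.9]), array([ 3.4, -0.8])]
brass angle crop saved
253 .........................
254 .........................
255 .........................
256 .........................
257 ............yy...........
258 .........yy..y...........
259 .......yy.....y..........
260 .......y......yy.........
261 .......yy......y.........
262 ........yy....yy.........
263 ........yyyyyyyy.........
264 .........yyyyy...........
265 .........yyy.............
266 .........................
267 .........................
268 .........................
269 .........................
```

```bash
python3 - <<'E'
from plant import *
print(close_job())
E
```

```text
the job is handed in; nothing more can be done
None
```

I seated the large key in the chuck and turned it clockwise to the hard stop (0.68 N m on the wrist). I then pulled it out, released it standing about 43 mm deep in the wooden block's hole, and handed the job in at about 41 s; the verdict wasn't shown, and the key seems to lean a few degrees, within the 14° limit.

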